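Spring the empty reel into the cord winder

TASK

Pick up the empty wooden reel and fit it into the cord winder: squeeze its sprung pin against the taller upright, work it down until the pin drops into that upright's recess, then let the spring carry the reel across so that the short stub at the other end goes fully home in the shorter upright with the reel's end plate flush against it. Feel your way and never force it against the winder (stay below 30 N), leave the reel held by its spring alone, and do not disturb the other things on the table.

Things in the scene. Friction and masses are not known exactly. Their poses are not given: they have to be found in the camera images.
- reel: Empty wooden reel lying on the table, 0.16 to 0.3 kg. Origin at its very centre, 18 mm above the table at the start; y = its long axis, towards the sprung pin. Square barrel 24 x 24 mm, 90 mm long: grip it across its flats. At each end a square plate 36 x 36 x 5 mm, outer faces at y = +50 and -50 mm.
- nose_tip (a point): Centre of the end face of the steel sprung pin at the reel's +y end (moves with the pin). Pin 12 mm thick, tip slightly tapered, standing 26 mm out of the end plate when free (tip 76 mm from the reel's centre).
- stub_tip (a point): Centre of the end face of the fixed steel stub at the reel's -y end: 9 mm thick, standing 7 mm out of the plate, tip 57 mm from the reel's centre
- nose (a joint): How far the sprung pin is pushed into the reel: 0 = fully out, 0.023 m = bottomed. Spring 500 N/m from zero: 10 N at 20 mm, 11.5 N at the bottom, lightly damped. Home in the winder it stays pushed in by 3 mm. For the stub to pass down inside the shorter upright while the pin tip presses on the taller upright's face, it must be pushed in by 18 to 23 mm.
- stand: Plywood cord winder fixed to the table. Origin on the table top; z up, y = working axis of the reel. Base 110 (x) x 216 (y) x 18 mm, centred at y = +7.5 mm. On it a yoke of two uprights, 56 mm wide, with a cross bar whose top is 30 mm below the recess centres. Home, the reel's centre is at x = 0, y = 0 here, its y axis along this y (sprung pin in the taller upright).
- tall_face (a point): Point at table level straight below the middle of the taller upright's inner face (y = +65 mm of the winder). Blind recess for the pin: 18 mm wide, 15 mm high, 8 mm deep. The top is 64 mm above the recess centre. The yoke's clamped height is not measured: the true recess centres of both uprights lie together anywhere from 92 to 118 mm above the table; find them by feel or eye.
- short_face (a point): Point at table level straight below the middle of the shorter upright's inner face (y = -50 mm of the winder); its recess is as high as the taller one's. Blind recess for the stub: 14 x 14 mm, 10 mm deep. The top is 10 mm above the recess centre. Home, the reel's end plate is flush with this face.
- lighter_a: Flat lighter, 24 x 77 x 12 mm, near the reel; leave it
- lighter_b: Flat lighter, 24 x 77 x 12 mm, behind the winder; leave it
- marker: Marker pen, 130 mm long, 17 mm thick, in front of the winder; leave it
- phone: Phone lying flat, 150 x 72 x 8 mm; leave it
- glue_gun_a: Glue gun lying on its side, about 190 x 130 x 35 mm, at the far right; leave it
- glue_gun_b: Glue gun lying on its side, about 190 x 130 x 35 mm, at the left; leave it
- pen_cup: White cup, 80 mm wide, 100 mm high, with pens, at the far left; leave it
Mind the look-alikes: they are no part of the job. Of the things shaped like the reel, the wooden one is meant. What is shaped like the stand but purple is not meant.

How it is judged:
On the way, in this order (a step that is already met when the one before it is completed fails the run):
1. the reel is lifted clear of the table (height (world z) of reel above 0.07 m), for 0.1 s.
2. the sprung pin is pressed in by more than 8 mm against the winder (value of joint nose above 0.008 m and contact force between reel and stand above 2 N), for 0.1 s.
At the end, for the whole second after the job is handed in: Reel still and released: pin tip over 4.5 mm inside the taller upright's recess, stub tip over 4.5 mm inside the shorter one's, both within 5 mm of the recess line sideways and 87 to 123 mm above the table, reel parallel to the winder within 0.06 rad, pin still pushed in by 0.8 to 6.5 mm (y of nose_tip in the frame of stand above 0.0695 m and y of stub_tip in the frame of stand below -0.0545 m and x of nose_tip in the frame of stand between -0.005 and 0.005 m and z of nose_tip in the frame of stand between 0.087 and 0.123 m and x of stub_tip in the frame of stand between -0.005 and 0.005 m and z of stub_tip in the frame of stand between 0.087 and 0.123 m and angle between the y axis of reel and the y axis of stand, either way round below 0.06 rad and value of joint nose between 0.0008 and 0.0065 m and linear speed of reel below 0.02 m/s and contact force between reel and the fingers below 0.1 N); the robot touches nothing.
It fails at once if the reel is forced: more than 30 N between the reel and the winder (contact force between reel and stand above 30 N).
It fails at once if another thing on the table is shifted by more than 30 mm (distance of any of lighter_a, lighter_b, marker, phone, glue_gun_a, glue_gun_b, pen_cup from where it was at the start of the episode above 0.03 m).
It also fails if it takes over 64 s, if anything falls off the work surface, if the arm or the gripper's body presses on something with over 40 N, if the wrist force passes 120 N, or if a joint passes its speed limit or range.

ROBOT

A 6-joint arm with a two-finger parallel gripper is mounted at the origin on the work surface. World frame = base frame: x ahead of the robot, y to its left, z up, the work surface at z = 0. Lengths are in m, angles in rad, forces in N, time in s.
With the tool pointing down it reaches from about 0.25 to 0.725 m from the base axis. Payload 9.7 kg.
Tool frame: the origin (TCP) lies midway between the tips of the shut fingers; the grasp point (between the pads) lies 19 mm behind it; z points along the fingers, x is the direction in which the jaws open and shut, and the axes are right-handed (so a half turn about z gives the same grasp; the last joint's range is limited). The gripper opens to 85 mm and grips with 20 to 120 N. Pads are 22 mm wide; open, the fingers measure 114 mm over their backs; the gripper's body (76 mm by 85 mm) begins 54 mm behind the grasp point. The pads swing forward as they close: fully open they stand 13 mm farther back than shut.
Start: joints at [1.346, 0.087, 0.176, 1.66, 0, 1.571], TCP at [0.123, 0.536, 0.231] pointing down, gripper open.
Joint ranges: [-3.13, 3.13], [-0.85, 1.81], [-1.15, 1.24], [-2.2, 2.28], [-1.44, 1.52], [-3.14, 3.14]. Speed limits (rad/s): [2.22, 2.22, 2.57, 3.14, 3.14, 3.14].

INTERFACE

Orientations are given as a unit quaternion [x, y, z, w].
In Python, from station import ctrl, claw, cams gives the robot as it stands. The module is installed in compiled form; this text tells all that it offers. Calls block until the motion is done:
- ctrl.goto(position, orientation): joint-space move of the TCP to a pose.
- ctrl.movel(position, attitude=None, vel=0.15): straight line of the TCP; attitude=None keeps the orientation; vel is the mean speed in m/s.
- ctrl.move_j(angles): joint-space move.
- claw.let_go() and claw.close(grasp_force=None): open the fingers fully, or close them until they stop; grasp_force is the grip in N (None keeps the last).
- ctrl.pause(seconds).
- ctrl.ik(position, orientation): joint angles nearest the present ones, or None.
- ctrl.read_state(): the state.
- cams.camera(name): name is "side" or "top" or "wrist"; returns the picture (420x560x3 uint8, red, green, blue); there is no depth.
- cams.get_calibration(name): a dict with "intrinsics" (3x3 intrinsics, pixels), "rvec" (rotation vector, rad) and "tvec" (3), from world to camera coordinates, as OpenCV has them. Camera axes: x right, y down, z forward; pixel columns grow to the right and rows downward; lengths in m; the calibration is good to about 2 mm. A picture is of the moment at which its call begins: read the wrist's pose just before it. get_calibration takes no time and is no camera call; for the wrist camera it gives the pose at the moment of the call.
A pose or a line that the arm cannot do raises ctrl.IKError and nothing moves.
- ctrl.sign_off(): hands the job in, once; it reports no verdict.
The state is a dict: "time": time; "joints": joint angles; "joint_velocities": joint speeds; "effort": joint torques, N m; "eef_pos": TCP position; "ee_rot": TCP orientation; "wrist_force": force on the tool from outside, world axes, zero at the start; "wrist_torque": the same for the moment, N m; "gripper_width": finger opening in m.
Only numpy, scipy, OpenCV 4.12 (cv2) and the standard library are available. Lean on these libraries where they do the work, as an engineer would, in place of code of your own. Each camera call takes 0.05 s, during which the arm holds its last target. There are 200 camera calls.

## Working session

There is one attempt and no reset: what is moved stays moved. The work goes in short steps, each a Python script; the robot and the scene stay as the last script left them, time stands still between calls to the robot, and variables do not carry over. Pictures are saved under pics/ and viewed, about 8 in all and at most 12, crops included, and the job is handed in when it is done.

```bash
mkdir -p pics
python3 - <<'E'
from station import ctrl, claw, cams
import cv2,numpy as np
for n in ["top","side"]:
    im=cams.camera(n); cv2.imwrite(f"pics/{n}0.png",im[...,::-1])
    c=cams.get_calibration(n); R=cv2.Rodrigues(np.array(c["rvec"]))[0]
    print(n,c["intrinsics"],(-R.T@np.array(c["tvec"]).ravel()).round(3),R.round(2).tolist())
s=ctrl.read_state(); print(s)
a,b=[cv2.imread(f"pics/{n}0.png") for n in["top","side"]]
cv2.imwrite("pics/top0b.png",cv2.resize(a,(784,588)));cv2.imwrite("pics/side0b.png",cv2.resize(b,(784,588)))
E
```

```text
top [[421.85234431   0.         278.43460228]
 [  0.         421.85234431 205.19535428]
 [  0.           0.           1.        ]] [0.464 0.032 1.053] [[-0.0, -1.0, -0.01], [-1.0, 0.0, -0.03], [0.03, 0.01, -1.0]]
side [[428.49382147   0.         281.00359554]
 [  0.         428.49382147 211.28566653]
 [  0.           0.           1.        ]] [ 0.438 -0.962  0.756] [[1.0, -0.08, 0.0], [-0.04, -0.58, -0.81], [0.07, 0.81, -0.58]]
{'time': 0.1, 'joints': array([1.34599014e+00, 8.74076544e-02, 1.75218766e-01, 1.65982356e+00,
       9.53413593e-06, 1.57081002e+00]), 'joint_velocities': array([ 0.0010683 , -0.00162062,  0.00246885, -0.00040832,  0.00141894,
       -0.0008409 ]), 'effort': array([-1.12340354e-04, -5.21558511e+01,  4.65653980e+01,  1.59043906e-02,
       -2.11094920e-05, -1.34316784e-05]), 'eef_pos': array([0.12255431, 0.53595284, 0.23065533]), 'ee_rot': array([ 7.81962380e-01,  6.23325329e-01, -4.78448340e-04,  3.75299678e-04]), 'wrist_force': array([-0.74266637,  0.08798295, -0.28165223]), 'wrist_torque': array([-0.00141029,  0.03035837, -0.00941999]), 'gripper_width': 0.08536302059542704}
```

View pics/top0b.png

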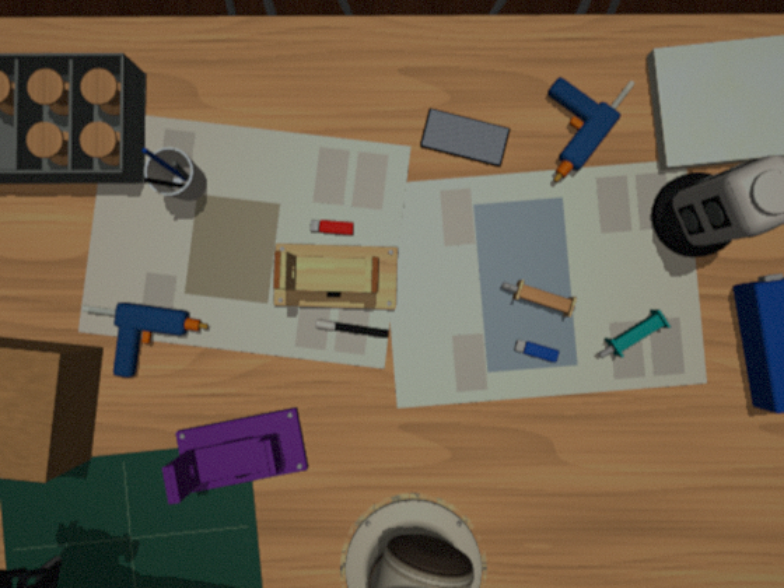

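View pics/side0b.png

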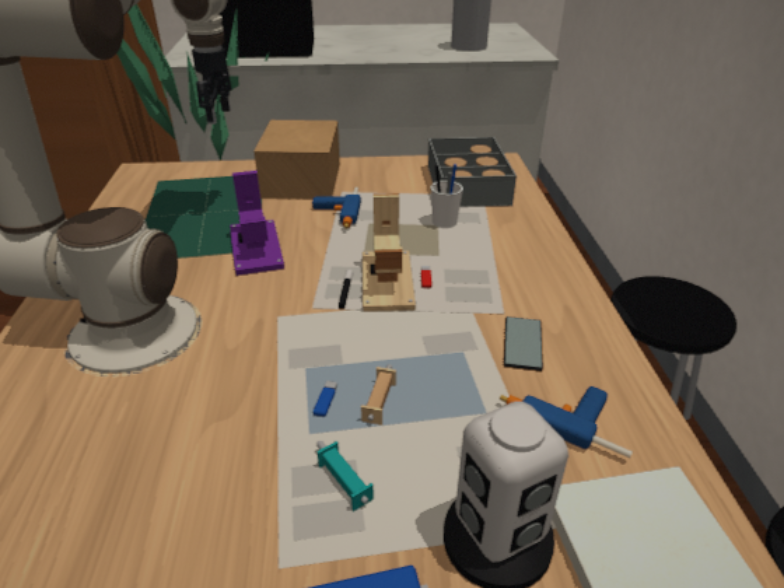

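Top view: reel-shaped things are the wooden one at (540,297), with its pin to the left (+y), and the teal one at (635,335). Stand-shaped things are the plywood one at (335,277), with its taller upright on the left, and the purple one at (237,455). I mean the wooden reel and the plywood stand.

```bash
cat > h.py <<'E'
from station import ctrl, claw, cams
import cv2,numpy as np
from scipy.spatial.transform import Rotation as Ro
def cal(n):
    c=cams.get_calibration(n); return np.array(c["intrinsics"]),cv2.Rodrigues(np.array(c["rvec"],float))[0],np.array(c["tvec"],float).ravel()
def ray(C,px):
    K,R,t=C; d=R.T@np.linalg.inv(K)@np.array([px[0],px[1],1.]); return -R.T@t,d
def onz(C,px,z):
    o,d=ray(C,px); return o+d*(z-o[2])/d[2]
def proj(C,P):
    K,R,t=C; p=K@(R@np.array(P,float)+t); return p[:2]/p[2]
def down(yaw): # tool z down, tool x at angle yaw in world xy
    c,s=np.cos(yaw),np.sin(yaw)
    return Ro.from_matrix(np.array([[c,s,0],[s,-c,0],[0,0,-1]])).as_quat()
def st():
    s=ctrl.read_state(); return s
E
python3 - <<'E'
from h import *
C=cal("top"); im=cv2.imread("pics/top0.png")
for n,p,z in [("reel barrel",(543,298),.018),("pin tip",(503,287),.018),("stub end",(578,305),.018),
  ("base",(275,244),.018),("base",(398,247),.018),("base",(397,308),.018),("base",(274,304),.018)]:
    print(n,onz(C,np.array(p)/1.4,z).round(3))
K,R,t=cal("wrist"); s=st(); T=Ro.from_quat(s["ee_rot"]).as_matrix()
print("cam in tool",(T.T@(-R.T@t-s["eef_pos"])).round(3),(R@T).round(2).tolist(),K[0,0])
cv2.imwrite("pics/crop1.png",cv2.resize(im[140:290,180:490],(775,375),interpolation=cv2.INTER_CUBIC))
E
```

```text
reel barrel [ 0.471 -0.229  0.018]
pin tip [ 0.491 -0.159  0.018]
stub end [ 0.459 -0.29   0.018]
base [0.567 0.241 0.018]
base [0.561 0.024 0.018]
base [0.454 0.026 0.018]
base [0.461 0.242 0.018]
cam in tool [ 0.001 -0.069 -0.142] [[1.0, -0.0, 0.0], [0.0, 0.96, -0.27], [-0.0, 0.27, 0.96]] 315.48088234704846
```

View pics/crop1.png

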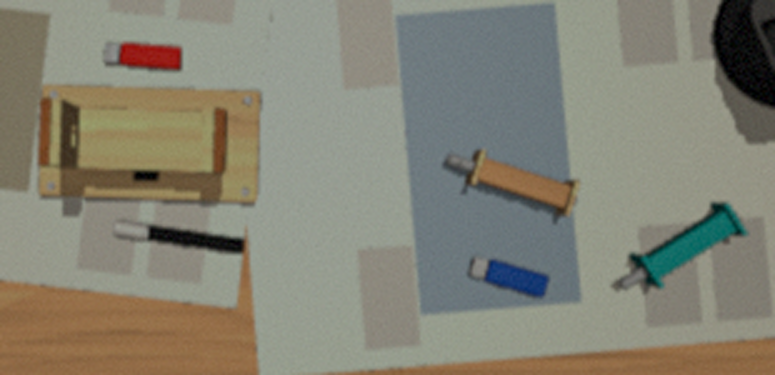

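The enlarged crop confirms it: the wooden reel is at crop (525,183) with its grey pin to the left, and the teal one is the decoy. Next I take a close look at the stand, then at the reel, with the wrist camera.

Run:
```python
from h import *
def look(p,yaw,n):
    q=down(yaw); j=ctrl.ik(p,q); print(j)
    ctrl.goto(p,q); ctrl.pause(.3)
    C=cal("wrist"); im=cams.camera("wrist"); cv2.imwrite(f"pics/{n}.png",im[...,::-1]); np.savez(f"pics/{n}.npz",K=C[0],R=C[1],t=C[2])
    cv2.imwrite(f"pics/{n}b.png",cv2.resize(im[...,::-1],(784,588),interpolation=cv2.INTER_CUBIC))
look([.511,.07,.24],np.pi-.03,"wstand")
s=st(); print(s["time"],s["joints"].round(2),s["eef_pos"].round(3))
look([.474,-.29,.22],np.pi-.24,"wreel")
s=st(); print(s["time"],s["joints"].round(2),s["eef_pos"].round(3))
```

```text
[ 0.13613896  0.00815796  0.1110864   1.67372477  0.         -1.40465737]
2.9667 [ 0.14  0.01  0.11  1.67  0.   -1.4 ] [0.511 0.07  0.24 ]
[-0.54906126  0.09658644  0.16437336  1.63858325  0.         -1.87985759]
4.675 [-0.55  0.1   0.16  1.64  0.   -1.88] [ 0.474 -0.29   0.22 ]
```

View pics/wstandb.png

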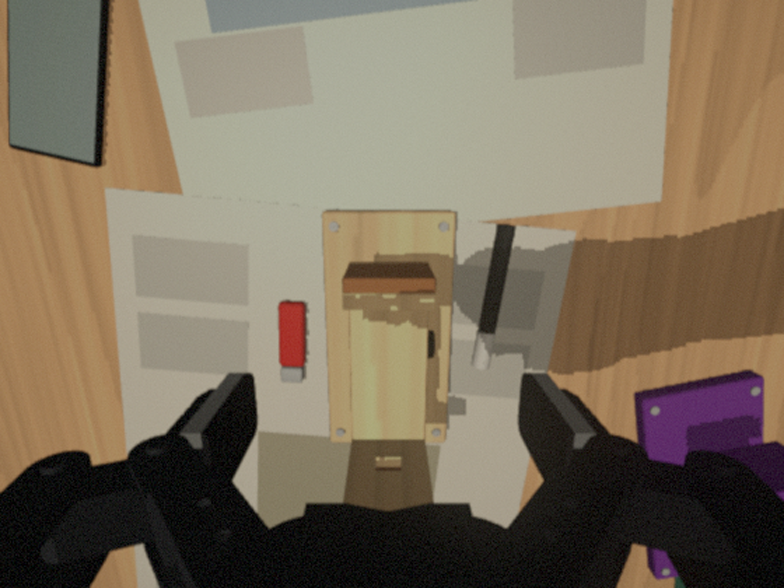

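View pics/wreelb.png

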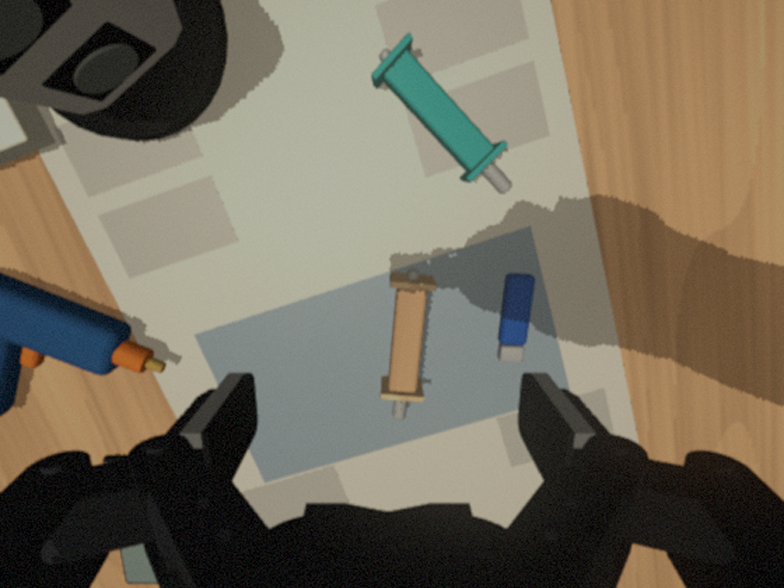

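The wrist views show the stand base corners at about (323,212), (456,212), (446,443) and (331,441), and the tall recess at (388,462). The short upright's top inner edge is at (344..435,292). The reel runs from its stub at (413,272) to its pin tip at (400,416).

Run:
```python
from h import *
L=lambda n:(lambda f:(f["K"],f["R"],f["t"]))(np.load(f"pics/{n}.npz"))
C=L("wstand"); s=1.4
P=[onz(C,np.array(p)/s,.018) for p in [(323,212),(456,212),(446,443),(331,441)]]
for p in P: print(p.round(4))
print("len",np.linalg.norm(P[0]-P[3]),np.linalg.norm(P[1]-P[2]),"wid",np.linalg.norm(P[0]-P[1]),np.linalg.norm(P[2]-P[3]))
yv=((P[3]-P[0])+(P[2]-P[1]));yv/=np.linalg.norm(yv); xv=np.array([yv[1],-yv[0],0])
o=sum(P)/4-.0075*yv; print("stand",o.round(4),"yaw",np.arctan2(-yv[0],yv[1]).round(4))
def plane(px,y):
    c,d=ray(C,np.array(px)/s); k=(y-(c-o)@yv)/(d@yv); q=c+k*d-o; return (q@xv*1e3).round(1),((q[2]+0)*1e3+o[2]*1e3-0).round(1)-18*0
for n,p in [("recess c",(388,462)),("rec top",(388,469)),("rec bot",(388,456)),("rec l",(375,462)),("rec r",(401,462))]: print(n,plane(p,.065))
for n,p in [("short L",(344,292)),("short R",(435,292))]: print(n,plane(p,-.05))
C=L("wreel")
for n,p,z in [("pin",(399,417),.018),("stub",(413,272),.018),("barrelT L",(396,291),.03),("barrelT R",(427,291),.03),("barrelB L",(390,386),.03),("barrelB R",(421,389),.03)]: print(n,onz(C,np.array(p)/s,z).round(4))
im=cv2.imread("pics/wreel.png"); hsv=cv2.cvtColor(im,cv2.COLOR_BGR2HSV)
m=cv2.inRange(hsv,(5,70,80),(22,255,255)); m[:180]=0;m[300:]=0;m[:,:265]=0;m[:,325:]=0
r=cv2.minAreaRect(np.argwhere(m)[:,::-1].astype(np.float32)); print(r, onz(C,r[0],.03).round(4))
a=cv2.imread("pics/wstand.png")[175:360,215:345]; cv2.imwrite("pics/cr2.png",cv2.resize(a,None,fx=4,fy=3.2,interpolation=cv2.INTER_CUBIC))
print((cv2.boundingRect(m)))
```

```text
[0.5621 0.0283 0.018 ]
[0.4543 0.0314 0.018 ]
[0.4607 0.2456 0.018 ]
[0.569  0.2403 0.018 ]
len 0.21212375008340986 0.21431234983157557 wid 0.10784584279343683 0.10846199611252562
stand [0.5113 0.1289 0.018 ] yaw -0.0312
recess c (np.float64(0.9), np.float64(116.2))
rec top (np.float64(0.9), np.float64(123.8))
rec bot (np.float64(0.9), np.float64(109.3))
rec l (np.float64(10.0), np.float64(116.2))
rec r (np.float64(-8.2), np.float64(116.1))
short L (np.float64(31.6), np.float64(86.8))
short R (np.float64(-31.4), np.float64(86.2))
pin [ 0.4961 -0.1561  0.018 ]
stub [ 0.4557 -0.2797  0.018 ]
barrelT L [ 0.472  -0.2708  0.03  ]
barrelT R [ 0.4485 -0.2651  0.03  ]
barrelB L [ 0.4955 -0.1929  0.03  ]
barrelB R [ 0.4711 -0.1842  0.03  ]
((291.6910400390625, 240.68045043945312), (32.63071060180664, 90.77505493164062), 4.707851886749268) [ 0.4711 -0.2315  0.03  ]
(272, 195, 40, 92)
```

View pics/cr2.png

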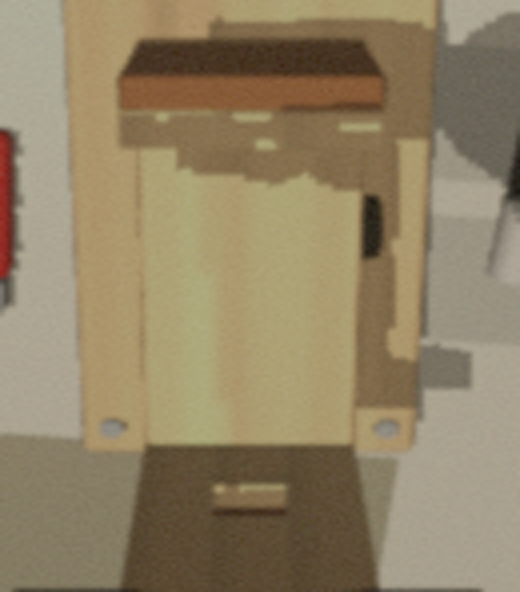

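Run:
```python
from h import *
f=np.load("pics/wstand.npz");C=(f["K"],f["R"],f["t"])
print(-C[1].T@C[2])
o=np.array([.5113,.1289,0]);a=-.0312;X=np.array([np.cos(a),np.sin(a),0]);Y=np.array([-np.sin(a),np.cos(a),0])
pr=lambda x,y,z:((proj(C,o+x*X+y*Y+[0,0,z])-[215,175])*[4,3.2]).round(0)
for rc in(.105,.110,.116):
  print(rc,"short inner",pr(.028,-.05,rc+.01),pr(-.028,-.05,rc+.01),"outer12",pr(.028,-.062,rc+.01),"bar/face",pr(.028,.065,rc-.03),pr(-.028,.065,rc-.03),"rec bot/top",pr(.009,.065,rc-.0075),pr(-.009,.065,rc+.0075))
```

```text
[0.50945237 0.00148212 0.38228446]
0.105 short inner [127. 133.] [381. 134.] outer12 [126.  91.] bar/face [150. 421.] [353. 422.] rec bot/top [217. 460.] [288. 489.]
0.11 short inner [125. 138.] [384. 139.] outer12 [124.  95.] bar/face [149. 429.] [354. 430.] rec bot/top [217. 469.] [289. 499.]
0.116 short inner [123. 145.] [387. 145.] outer12 [121. 101.] bar/face [147. 440.] [356. 440.] rec bot/top [216. 481.] [290. 511.]
```

The heights agree: the recess, the short top and the bar junction all give a recess centre of about 0.117 m. I'll grasp now.

Run:
```python
from h import *
a=-.295; q=down(np.pi+a); g=np.array([.4725,-.2277,0])-.008*np.array([-np.sin(a),np.cos(a),0])
ctrl.movel(g+[0,0,.09],q,vel=.2); ctrl.movel(g+[0,0,.003],q,vel=.12)
s=st(); print(s["wrist_force"].round(2))
claw.close(80); s=st(); print("w",s["gripper_width"],s["wrist_force"].round(2))
ctrl.movel(g+[0,0,.15],q,vel=.15); ctrl.pause(.2)
C=cal("wrist"); im=cams.camera("wrist"); cv2.imwrite("pics/held.png",cv2.resize(im[...,::-1],(784,588))); np.savez("pics/held.npz",K=C[0],R=C[1],t=C[2])
s=st(); print(s["time"],s["eef_pos"].round(4),"w",s["gripper_width"],s["wrist_force"].round(2),s["wrist_torque"].round(3))
```

```text
[ 0.1  -0.47  0.27]
w 0.022947117955031765 [-0.47  0.34  4.76]
8.3833 [ 0.4699 -0.2352  0.1494] w 0.022567271007266295 [ 0.34  0.44 -2.66] [-0.004 -0.032 -0.01 ]
```

View pics/held.png

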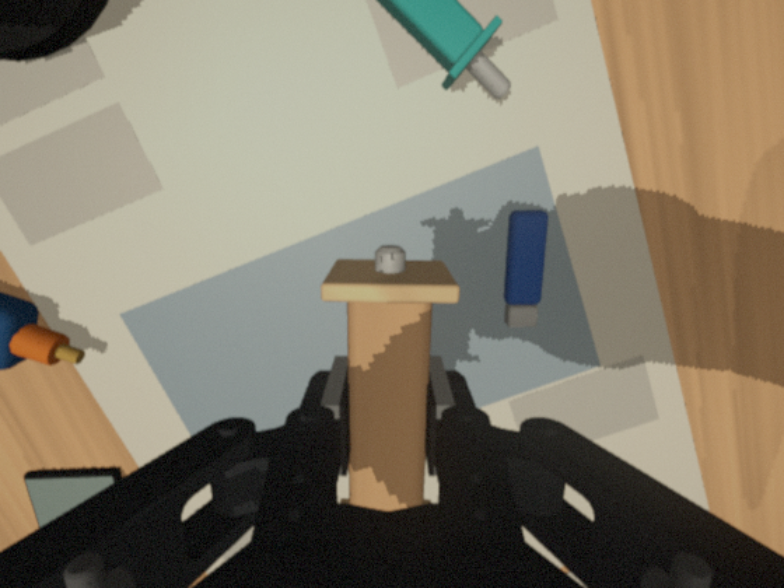

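Reel held square: outer top edge of the −y plate at (322..459, 283), stub at (390,258). From this edge I compute its position in the hand, then move to the pre-press pose.

Run:
```python
from h import *
f=np.load("pics/held.npz");C=(f["K"],f["R"],f["t"]); s=st(); T=Ro.from_quat(s["ee_rot"]).as_matrix(); p=s["eef_pos"]
for h in(.030,.033,.036):
    a,b=[T.T@(onz(C,np.array(u)/1.4,p[2]+h)-p) for u in((322,283),(459,284))]; print(h,(a*1e3).round(1),(b*1e3).round(1),"w",((b-a)[0]*1e3).round(1))
q=down(np.pi-.0312); a=-.0312; o=np.array([.5119,.1289,0]);Y=np.array([-np.sin(a),np.cos(a),0])
ctrl.movel(o+(-.075)*Y+[0,0,.16],q,vel=.25)
ctrl.movel(o+(-.033)*Y+[0,0,.15],vel=.15); ctrl.pause(.3)
s=st(); print(s["time"],s["eef_pos"].round(4),s["wrist_force"].round(2),s["wrist_torque"].round(3))
im=cams.camera("side"); c=cal("side"); u=proj(c,o+[0,0,.15]).astype(int); cv2.imwrite("pics/side2.png",cv2.resize(im[u[1]-55:u[1]+55,u[0]-70:u[0]+70,::-1],None,fx=5,fy=5,interpolation=cv2.INTER_CUBIC))
```

```text
0.03 [-17.1 -41.7 -30. ] [ 18.6 -41.5 -30. ] w 35.7
0.033 [-16.7 -42.4 -33. ] [ 18.1 -42.2 -33. ] w 34.8
0.036 [-16.2 -43.2 -36. ] [ 17.6 -42.9 -36. ] w 33.8
10.4417 [0.511  0.0954 0.1502] [ 0.36 -0.46 -2.88] [-0.082 -0.024  0.048]
```

```bash
cat >> h.py <<'E'
A=-.0312; O=np.array([.5119,.1289,0]); Y=np.array([-np.sin(A),np.cos(A),0]); X=np.array([np.cos(A),np.sin(A),0])
def to(c,z,dx=0,vel=.03): # reel centre y c (stand), axis height z
    ctrl.movel(O+dx*X+(c-.008)*Y+[0,0,z-.015],vel=vel)
def F():
    v=[]
    for _ in range(4): v.append(ctrl.read_state()["wrist_force"]); ctrl.pause(.02)
    f=np.mean(v,0); return np.array([f@X,f@Y,f[2]])
E
python3 - <<'E'
from h import *
to(-.025,.155); b=F(); print(b.round(2)); np.save("bias.npy",b)
for c in np.r_[np.arange(-.016,.0081,.002),.0085,.009,.0095,.010]:
    to(c,.155); f=F()-b; s=st(); print(round(c,4),f.round(2),((s["eef_pos"]-O)@Y+.008).round(4))
    if -f[1]>10: break
print(st()["time"])
E
```

```text
[-0.06 -0.02 -2.15]
-0.016 [-0.32 -0.04  0.32] -0.0159
-0.014 [ 0.18 -0.1  -0.19] -0.014
-0.012 [ 0.53  0.31 -0.06] -0.012
-0.01 [-0.05 -0.33 -0.34] -0.01
-0.008 [ 0.37 -1.19  0.12] -0.008
-0.006 [ 0.23 -2.   -0.32] -0.0061
-0.004 [ 0.86 -3.54  0.14] -0.0041
-0.002 [ 0.78 -3.97 -0.04] -0.0021
0.0 [ 1.08 -5.37  0.4 ] -0.0002
0.002 [ 1.96 -6.4   0.79] 0.0017
0.004 [ 1.12 -6.87  0.12] 0.0035
0.006 [ 1.28 -7.95  0.48] 0.0054
0.008 [ 1.55 -8.41  0.84] 0.0072
0.0085 [ 2.16 -8.89  0.86] 0.0076
0.009 [ 1.46 -9.2   0.67] 0.0081
0.0095 [ 1.31 -9.32  0.98] 0.0085
0.01 [ 1.57 -9.63  0.84] 0.009
16.625
```

Run:
```python
from h import *
b=np.load("bias.npy"); to(.0115,.155); f0=F()-b; print(f0.round(2))
z=.155
while z>.088:
    z-=.003 if z>.131 else .001
    to(.0115,z,vel=.02); f=F()-b; s=st(); print(round(z,4),f.round(2),"y",((s["eef_pos"]-O)@Y+.008).round(4),"z",(s["eef_pos"][2]+.015).round(4))
    if f[2]>12: print("HIGH Z"); break
    if -f[1]<-f0[1]-2.5: print("DROP"); break
    if np.linalg.norm(f)>16: print("HIGH"); break
print(st()["time"])
```

```text
[  1.83 -10.6    0.93]
0.152 [  1.13 -10.35   1.68] y 0.0104 z 0.1521
0.149 [  0.86 -10.37   1.57] y 0.0104 z 0.1491
0.146 [  0.99 -10.27   1.87] y 0.0104 z 0.1461
0.143 [  0.3  -10.2    1.64] y 0.0104 z 0.1431
0.14 [  0.64 -10.46   1.87] y 0.0104 z 0.1401
0.137 [  0.5  -10.15   1.82] y 0.0104 z 0.1371
0.134 [  0.68 -10.17   1.45] y 0.0104 z 0.1342
0.131 [  0.64 -10.73   1.64] y 0.0104 z 0.1311
0.13 [  0.85 -10.45   2.7 ] y 0.0105 z 0.1303
0.129 [  0.5  -10.06   2.76] y 0.0105 z 0.1293
0.128 [  0.53 -10.3    2.74] y 0.0105 z 0.1283
0.127 [  0.37 -10.42   2.87] y 0.0105 z 0.1273
0.126 [  0.53 -10.46   2.9 ] y 0.0105 z 0.1263
0.125 [  0.31 -10.7    2.98] y 0.0105 z 0.1253
0.124 [  0.59 -10.24   2.04] y 0.0105 z 0.1242
0.123 [  0.65 -10.21   1.44] y 0.0105 z 0.1231
0.122 [ 1.11 -6.43 -4.25] y 0.0108 z 0.1213
DROP
22.725
```

Run:
```python
from h import *
b=np.load("bias.npy")
for z in np.arange(.1215,.1150,-.0005):
    to(.0115,z,vel=.02); f=F()-b; s=st(); print(round(z,4),f.round(2),"z",(s["eef_pos"][2]+.015).round(4),s["wrist_torque"].round(2))
    if f[2]>3: break
print(s["time"])
im=cams.camera("side"); c=cal("side"); u=proj(c,O+[0,0,.13]).astype(int); cv2.imwrite("pics/side3.png",cv2.resize(im[u[1]-55:u[1]+55,u[0]-70:u[0]+70,::-1],None,fx=5,fy=5,interpolation=cv2.INTER_CUBIC))
C=cal("wrist"); im=cams.camera("wrist"); cv2.imwrite("pics/w3.png",cv2.resize(im[...,::-1],(784,588)))
```

```text
0.1215 [ 0.9  -6.76 -2.05] z 0.121 [-1.39 -0.07 -0.08]
0.121 [ 0.2  -7.21 -0.14] z 0.1208 [-1.39  0.07  0.01]
0.1205 [-0.3  -6.4   1.35] z 0.1205 [-1.22  0.12 -0.02]
0.12 [-0.28 -6.72  2.07] z 0.1201 [-1.22  0.09  0.02]
0.1195 [-0.02 -6.39  2.09] z 0.1196 [-1.2   0.08  0.02]
0.119 [-0.3  -6.41  1.97] z 0.1192 [-1.26  0.03  0.  ]
0.1185 [ 0.25 -6.51  2.15] z 0.1187 [-1.17  0.02 -0.03]
0.118 [ 0.22 -6.45  2.36] z 0.1182 [-1.17  0.02 -0.01]
0.1175 [-0.02 -6.53  1.77] z 0.1177 [-1.15 -0.03 -0.04]
0.117 [ 0.33 -6.83  2.46] z 0.1172 [-1.18  0.01 -0.  ]
0.1165 [-0.26 -7.08  3.41] z 0.1169 [-1.11  0.08  0.04]
26.2083
```

View pics/w3.png

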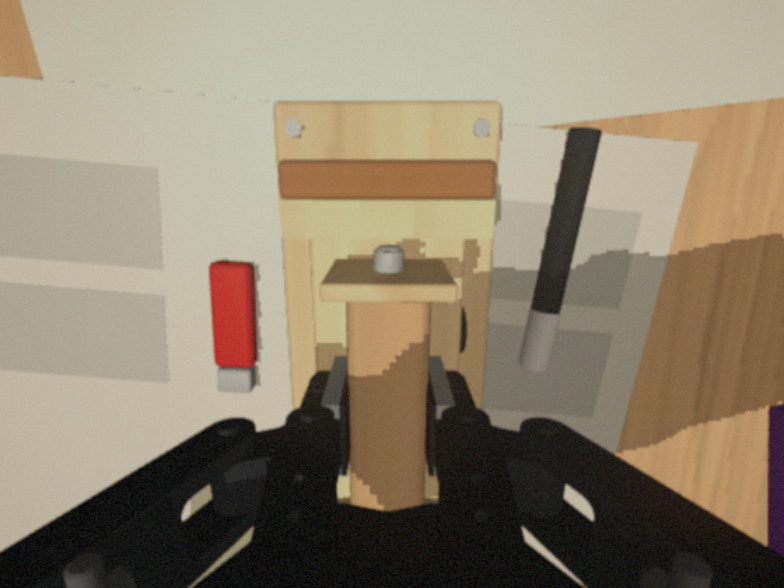

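Pin in the recess, free between about 0.117 and 0.1207, so I centre it at 0.1187. In the wrist view the stub (389,258) is within 1 mm of the short upright's centreline (386). Now I ease across while feeling.

Run:
```python
from h import *
b=np.load("bias.npy"); dx=.0005
to(.0115,.1187,dx,vel=.02); print((F()-b).round(2))
for c in np.r_[np.arange(.0095,-.0005,-.001),-.0005,-.001,-.0015,-.002]:
    to(c,.1187,dx,vel=.02); f=F()-b; s=st(); print(round(c,4),f.round(2),"y",((s["eef_pos"]-O)@Y+.008).round(4),"z",(s["eef_pos"][2]+.015).round(4))
    if f[1]>2 or np.linalg.norm(f)>12: print("STOP"); break
print(s["time"])
im=cams.camera("wrist"); cv2.imwrite("pics/w4.png",cv2.resize(im[...,::-1],(784,588)))
```

```text
[-0.47 -6.65  0.5 ]
0.0095 [-0.25 -5.74  0.59] y 0.0092 z 0.1185
0.0085 [-0.26 -5.21 -0.07] y 0.0082 z 0.1186
0.0075 [-0.95 -5.08 -0.79] y 0.0074 z 0.1186
0.0065 [-1.39 -4.27 -0.31] y 0.0065 z 0.1186
0.0055 [-1.48 -4.03 -0.54] y 0.0055 z 0.1187
0.0045 [-0.85 -3.37 -0.66] y 0.0045 z 0.1187
0.0035 [-0.23 -2.9  -0.7 ] y 0.0035 z 0.1187
0.0025 [-0.23 -2.27 -0.25] y 0.0025 z 0.1187
0.0015 [-0.31 -1.73 -0.5 ] y 0.0015 z 0.1187
0.0005 [-0.6   1.5   0.04] y 0.0008 z 0.1188
-0.0005 [-1.27  7.01  0.32] y 0.0007 z 0.119
STOP
30.125
```

View pics/w4.png

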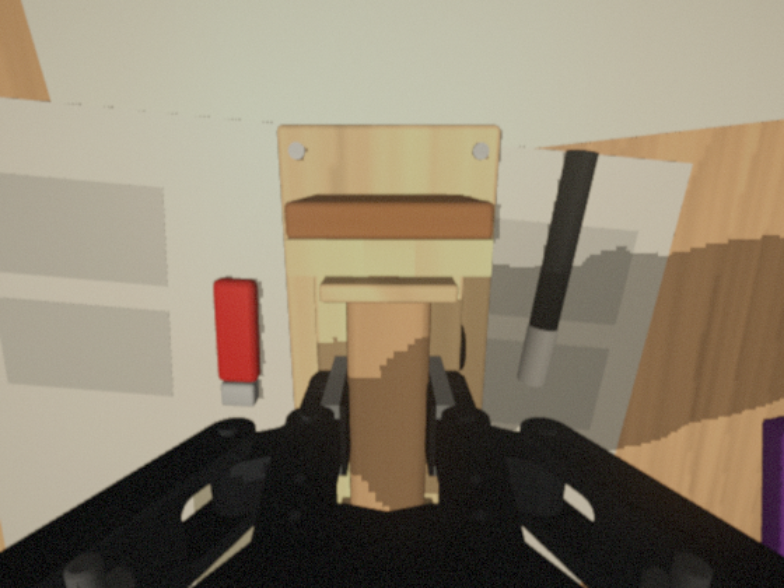

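The plate is flush: hard stop at c≈0.8 mm, matching the expected home position, with no catch on the way, and the stub is hidden inside the short upright. Ease off, release, retreat and check.

Run:
```python
from h import *
b=np.load("bias.npy")
to(.0008,.1187,.0005,vel=.02); print((F()-b).round(2))
claw.let_go(); ctrl.pause(.3); print((F()).round(2),st()["gripper_width"])
p=st()["eef_pos"]; ctrl.movel(p+[0,0,.15],vel=.12)
ctrl.movel(O-.06*Y+[0,0,.26],vel=.15); ctrl.pause(.3)
C=cal("wrist"); im=cams.camera("wrist"); cv2.imwrite("pics/w5.png",cv2.resize(im[110:390,190:370,::-1],None,fx=3,fy=2.1,interpolation=cv2.INTER_CUBIC))
pr=lambda x,y,z:((proj(C,O+x*X+y*Y+[0,0,z])-[190,110])*[3,2.1]).round(0)
for n,v in [("plate- top outer",(.018,-.05,.136)),("",(-.018,-.05,.136)),("plate+ outer",(.018,.05,.136)),("",(-.018,.05,.136)),("pin at face",(0,.065,.118))]: print(n,pr(*v))
s=st(); print(s["time"],s["wrist_force"].round(2))
```

```text
[-0.    0.79  1.27]
[-0.06  0.51  0.29] 0.08542791670665242
plate- top outer [199. 227.]
 [322. 227.]
plate+ outer [204. 435.]
 [316. 435.]
pin at face [260. 440.]
33.75 [ 0.72  0.11 -0.7 ]
```

View pics/w5.png

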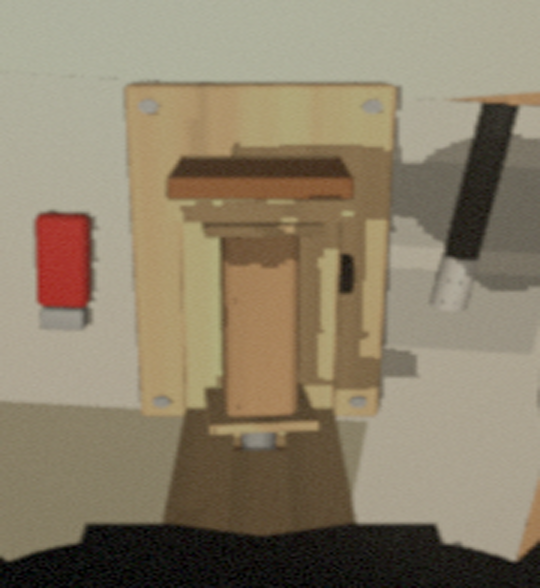

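The released reel sits flush in line with the winder. The −y plate is at (204..325,222), the +y plate at (210..319,430), and the pin is inside the recess at (258,440). These match the predicted home pixels within about 5 px (about 1 mm). Handing in.

```bash
python3 -c "
from h import *
ctrl.sign_off(); print(st()['time'])"
```

```text
the job is handed in; nothing more can be done
the job is handed in; nothing more can be done
```

The wooden reel is in the plywood winder, held by its spring alone, and the job was handed in at about 34 s of the 64 s allowed. No verdict is reported.

- **Lift and press:** I gripped the barrel 8 mm off centre and lifted it. I then pressed the pin against the taller upright to about 10.6 N, which is roughly 20 mm of travel.
- **Pin into recess:** Working down, the force fell to about 6.4 N when the pin dropped in. I centred the reel in the free play that I felt.
- **Across to the shorter upright:** I let it across until the end plate stopped flush. The highest contact force I read on the wrist was about 11 N.
- **Last checks:** After I opened the fingers, the wrist camera showed the pin inside the recess and the −y plate against the shorter upright. Both plates were parallel to the winder and within about 1 mm sideways of the predicted home pixels. The red lighter and the marker looked undisturbed. I did not check the other things again after the grasp.
- **Disagreement:** By feel the recess centre was about 0.1187 m, against about 0.117 m by camera and the stated maximum of 0.118 m. That probably comes from a 1–2 mm error in where I took the reel's axis to be in the grip.

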